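# Lock the access panel of a sewing-machine drive with its quarter-turn fastener

## Robot

A 6-joint arm with a two-finger parallel gripper is mounted at the origin on the work surface. World frame = base frame: x ahead of the robot, y to its left, z up, the work surface at z = 0. Lengths are in m, angles in rad, forces in N, time in s.
With the tool pointing down it reaches from about 0.275 to 0.775 m from the base axis. Payload 14.6 kg.
Tool frame: the origin (TCP) lies midway between the tips of the shut fingers; the grasp point (between the pads) lies robot.pinch_z behind it (robot.pinch_z is the distance from the TCP to the grasp point, in m); z points along the fingers, y is the line along which they close (so a half turn about z gives the same grasp; the last joint's range is limited). The gripper opens to 85 mm and grips with 20 to 120 N. Pads are 22 mm wide; open, the fingers measure 114 mm over their backs; the gripper's body (76 mm by 85 mm) begins 54 mm behind the grasp point. The pads swing forward as they close: fully open they stand 13 mm farther back than shut.
Start: joints at [-1.277, 0.263, -0.048, 1.259, 0, 1.415], TCP at [0.228, -0.473, 0.231] pointing down, gripper open.
Joint ranges: [-2.65, 2.65], [-0.89, 1.7], [-1.18, 1.37], [-2.13, 2.11], [-1.35, 1.29], [-3.14, 3.14]. Speed limits (rad/s): [1.89, 1.89, 2.57, 2.79, 3.14, 3.14].

## Interface

Orientations are given as a unit quaternion [w, x, y, z].
In Python, from cell import robot gives the robot as it stands.
- The arm moves only by the tool send_rows, never from a script. Its argument "commands" is text: rows parted by semicolons, each of 7 numbers parted by spaces: the shift along the tool's x, y, z in mm, then the turn, a rotation vector about the tool's x, y, z in rad, then the closure, from -1 (fully open) to 1 (shut). A call has 1 to 20 rows; each row is the pose to reach, as a shift and turn from the pose commanded when the call began, along the tool's axes at that moment; what a row does not reach only later rows make up. A row lasts 1/8 s, in which the tool goes at most 62.5 mm and 10.7 degrees, less where a joint would pass 70% of its speed; a pose out of reach is approached as far as the arm can. A call with a gripper value outside its range is refused whole. The fingers move at their own pace and stop on an object; "grip_force" is the grip in N (left out, the last holds). Time passes only in rows, so rows that repeat a pose let the fingers close. It gives the time, the measured TCP pose, the force, the opening and the grip force at its end, in the units of the state.
- robot.read_state(): the state, without advancing time (a new reading comes with each control period).
- robot.grab_frame(name): name is "scene" or "top"; returns (picture, depth): 400x640x3 uint8, red, green, blue; 400x640 float32, m along the optical axis (not along the pixel's ray), 0 where there is no reading.
- robot.get_calibration(name): a dict with "fx", "fy", "cx", "cy" (pixels), "extrinsics" (4x4, takes a point from camera to world coordinates). Camera axes: x right, y down, z forward; pixel columns grow to the right and rows downward; lengths in m; the calibration is good to about 2 mm. A picture is of the moment at which its call begins. get_calibration takes no time and is no camera call.
- robot.sign_off(): hands the job in; it is judged then, once.
Trained networks look in the newest picture that a camera, given by its name, has taken for a name from the list of things; names that differ only in an ending like _2 or _b are one class to them, and where a whole thing is asked for, a point or a joint stands for the part that bears it (a point fixed in the world has none). Each returns a list of dicts, best first, with "p" (0 to 1); they miss things now and then, are a little off and sometimes report something else, mostly with a low value. They report only what shows in the picture. A call takes as long as a camera call. They do not tell look-alikes from the thing itself.
- robot.look_for(thing, camera): "point" ([x, y, z] in m, in world coordinates, good to about 4 mm: the middle of the surface that is visible of it).
- robot.tip_of(thing, camera): "point" ([x, y, z] in m, in world coordinates, good to about 4 mm: a listed point, or the origin of a listed thing).
The state is a dict: "clock": time; "q": joint angles; "joint_velocities": joint speeds; "joint_efforts": joint torques, N m; "position": TCP position; "tcp_rot": TCP orientation; "force": force on the tool from outside, world axes, zero at the start; "torque": the same for the moment, N m; "gripper_width": opening from 0.0 (shut) to 1.0 (fully open); "grasp_force": force on a finger pad.
Only numpy, scipy, OpenCV 4.12 (cv2) and the standard library are available. Lean on these libraries where they do the work, as an engineer would, in place of code of your own. Each camera call takes 0.05 s, during which the arm holds its last target. There are 200 camera calls.

## Task

Take the loose red wing fastener out of its wooden block, put it into the empty slot of the drive's access panel, press it down against the spring and turn it a quarter turn clockwise (seen from above) until it springs up into its locked detent like the fastener beside it, then let go. The slot's plate floats a little, so feel for the slot; do not force it: never load the drive with more than about 40 N in all through the fastener, and leave the oil bottle, thread spool and screwdriver where they are.

Things in the scene. Friction and masses are not known exactly. Their poses are not given: they have to be found in the camera images.
- wing (a point): Loose fastener: red upright wing (42 long x 12 thick x 32 high) on a steel collar (24 dia x 5), shaft 9 dia, lugs below; about 90 g. This point is mid-grip on its axis: 11 below the wing's top, 21 above the collar's top, 26 above the collar's underside. z up, x along the wing, y through its thickness. It starts standing in the block, collar resting on the block.
- block: Fixed wooden parking block, 90 (x) x 60 (y) x 25 high, with a slot along its x axis in which the fastener stands, loosely (about 2 mm). Origin at the centre of its underside.
- drive: Fixed drive: green case 170 (x) x 260 (y) x 60 high with an aluminium top panel and a grey motor on its far side (to x = +193, height 106). Origin under the case's centre, z up. At y = -85 stands an identical fastener, already locked (fixed, top 107.5 above the bench).
- slot (a point): Reference mark at the inner end of the slot's float, level with the plate's top: x 0, y +40, z 64 in the drive's frame, same axes. The slot, 40 long (x) x 11 wide (y), is in a steel plate 76 x 78 x 4 that floats on the case: its centre lies 4 to 18 mm from here towards +y (not off in x), held by about 25 N of friction. This point does not follow it: find the slot by feel or sight.
- oil: Loose white oil bottle with a red cap, 52 diameter x 130 high, standing; origin at the centre of its underside.
- spool: Loose blue thread spool, 36 diameter x 45 high, standing; origin at the centre of its underside.
- driver: Loose screwdriver with an orange handle lying on the bench, along its x axis.
- lugs (a point): Middle of the fastener's two lugs, together a steel bar 36 long x 8 wide x 5 high, parallel to the wing. It lies 39 below the wing point and 13 below the collar's underside; the round shaft tip is 4.5 below it. Axes as the wing's.
- spring (a point): Top of the spring plunger under the slot (given at mid-float; it moves with the slot), 9 below the plate's top. It meets the shaft tip when the collar's underside is 8.5 above the plate: 3 N there, 1 N more per mm. The lugs turn only with the collar less than 2.5 above the plate (about 9 N); at 0 the collar meets the plate, rigid.
- locked (a point): Where the wing point ends up when locked (given at mid-float, 11 from the slot mark; up to 7 mm off along y): 32.5 above the plate, collar's underside 6.5 above it. Stops under the plate let the fastener turn only clockwise seen from above, from wing along the drive's x to wing along its y (90 degrees, up to 10 degrees of play). There, let up, the spring lifts it into the detent.
Mind the look-alikes: they are no part of the job. There is more than one size of the part that bears wing; the job needs the middle-sized.

How it is judged:
By the outcome, as a careful person would: the job done as asked, in the order asked, and still so for the second after the job is handed in, with the robot touching nothing.
It also fails if it takes over 72 s, if anything falls off the work surface, if the arm or the gripper's body presses on something with over 40 N, if the wrist force passes 120 N, or if a joint passes its speed limit or range.

## Working session

There is one attempt and no reset: what is moved stays moved. The work goes in short steps, Python scripts to look and compute and a tool call to move; the robot and the scene stay as the last step left them, time stands still between calls to the robot, and variables do not carry over. Pictures are saved under pics/ and viewed, at most 10 in all, crops included, and the job is handed in when it is done.

Besides the shell and the picture viewer there is one more tool, called after "Request:" in YAML: its name, and indented under it one key for each argument. send_rows: Moves the arm, as the interface text tells. Its arguments: {"type":"object","properties":{"commands":{"type":"string"},"grip_force":{"type":"number"}},"required":["commands"]}

```bash
ls; mkdir -p pics; cat > h.py <<'E'
import numpy as np, cv2
from cell import robot
from scipy.spatial.transform import Rotation as R
def grab(n,name=None):
    im,d=robot.grab_frame(n)
    if name: cv2.imwrite('pics/'+name,im[:,:,::-1])
    return im,d
def world(n,d):
    c=robot.get_calibration(n);v,u=np.mgrid[0:400,0:640]
    P=np.stack([(u-c['cx'])/c['fx']*d,(v-c['cy'])/c['fy']*d,d,np.ones_like(d)],-1)
    W=(P@np.array(c['extrinsics']).T)[...,:3]; W[d==0]=np.nan
    return W
def st():
    s=robot.read_state();print({k:np.round(s[k],4).tolist() for k in ('clock','q','position','tcp_rot','force','torque','gripper_width','grasp_force')})
    return s
E
python3 - <<'E'
from h import *
print(robot.pinch_z); st()
for c in('top','scene'):
    im,d=grab(c,c+'1.png'); np.save(c+'1.npy',d)
    for t in ('wing','block','drive','slot','locked'):
        for r in robot.tip_of(t,c)[:4]: print(c,t,np.round(r['point'],3),round(r['p'],2))
E
```

```text
pics
0.0187
{'clock': 0.0, 'q': [-1.2773, 0.2635, -0.0489, 1.2594, 0.0, 1.4155], 'position': [0.2277, -0.4727, 0.2309], 'tcp_rot': [-0.0005, 0.9749, 0.2225, -0.0], 'force': [-0.6714, -0.2455, 0.3786], 'torque': [-0.0171, -0.017, 0.0014], 'gripper_width': 1.001, 'grasp_force': 0.0}
top wing [0.46  0.337 0.033] 0.62
top wing [0.495 0.26  0.047] 0.61
top block [0.492 0.255 0.004] 0.75
top drive [ 0.576 -0.196  0.005] 0.7
top slot [ 0.559 -0.156  0.065] 0.84
top locked [ 0.555 -0.148  0.097] 0.73
scene wing [0.467 0.147 0.061] 0.89
scene wing [0.494 0.254 0.049] 0.77
scene wing [ 0.571 -0.198  0.001] 0.62
scene wing [0.463 0.342 0.03 ] 0.58
scene block [0.491 0.258 0.002] 0.88
scene drive [ 0.572 -0.194  0.001] 0.77
scene drive [0.722 0.182 0.002] 0.4
scene slot [ 0.565 -0.157  0.067] 0.97
scene locked [ 0.559 -0.144  0.098] 0.56
```

View pics/top1.png

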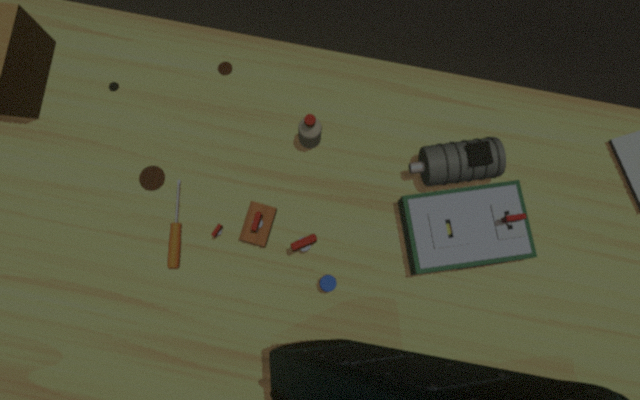

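View pics/scene1.png

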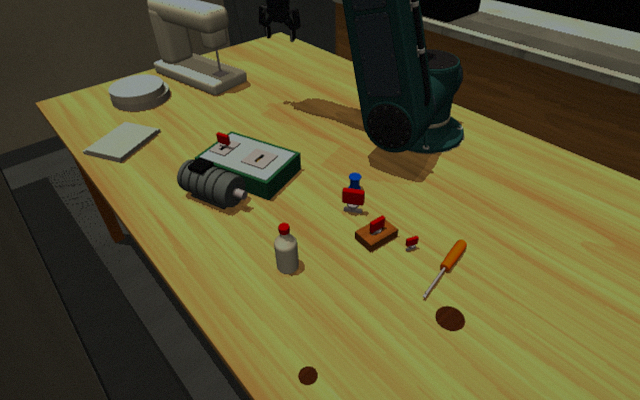

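The top view shows the block with the middle wing at (257,221), with look-alikes at (217,231) and (303,243). The drive slot is at (449,229) and the locked fastener at (514,217). Next I'll measure orientations and positions.

```bash
python3 - <<'E'
from h import *
for cam,rois in (('top',{'wing':(235,200,280,250),'drv':(390,170,545,280),'lock':(495,205,530,228)}),('scene',{'wing':(350,205,402,252),'drv':(190,130,305,200),'lock':(212,128,234,148)})):
    im=cv2.imread(f'pics/{cam}1.png')[:,:,::-1].astype(int);d=np.load(cam+'1.npy');W=world(cam,d)
    r,g,b=im[...,0],im[...,1],im[...,2]; red=(r>80)&(g<45)&(b<60)
    def pca(m,n):
        P=W[m];P=P[~np.isnan(P[:,0])]
        if len(P)<5: print(n,len(P));return
        rc=cv2.minAreaRect((P[:,:2]*1000).astype(np.float32))
        print(cam,n,len(P),'mean',P.mean(0).round(4),'z',np.percentile(P[:,2],[5,50,95]).round(4),'rect',np.round(rc[0],1),np.round(rc[1],1),round(rc[2],1))
    for n,(a,c,e,f) in rois.items():
        box=np.zeros(r.shape,bool);box[c:f,a:e]=1
        if n=='drv':
            pca(box&(W[...,2]>.055)&(W[...,2]<.072),'case top')
            pca(box&(g>r+10)&(W[...,2]>.05),'green')
        else:
            pca(box&red,n)
            if n=='wing': pca(box&(W[...,2]>.018)&(W[...,2]<.032)&~red,'blocktop')
top=cv2.imread('pics/top1.png')
c1=cv2.resize(top[180:280,390:545],None,fx=5,fy=5,interpolation=3)
c2=cv2.resize(top[190:270,200:330],None,fx=6,fy=6,interpolation=3)
sc=cv2.imread('pics/scene1.png');c3=cv2.resize(sc[125:200,190:305],None,fx=6,fy=6,interpolation=3)
cv2.imwrite('pics/c1.png',np.clip(c1*1.8,0,255));cv2.imwrite('pics/c3.png',np.clip(c3*1.8,0,255))
E
```

```text
top wing 71 mean [0.4945 0.2544 0.0614] z [0.0579 0.0614 0.0651] rect [495.3 254.8] [ 9.3 39.2] 86.5
top blocktop 957 mean [0.4927 0.2548 0.0247] z [0.0212 0.0246 0.0281] rect [493.9 255.6] [60.5 90.4] 85.4
top case top 9624 mean [ 0.5761 -0.19    0.0613] z [0.0574 0.061  0.0658] rect [ 600.7 -184.7] [224.5 262.1] 19.5
top green 1611 mean [ 0.5682 -0.1875  0.0599] z [0.0568 0.0599 0.0629] rect [ 575.7 -193.6] [170.3 261.9] 19.4
top lock 71 mean [ 0.6036 -0.2737  0.1075] z [0.1049 0.1076 0.1102] rect [ 603.5 -273.5] [ 8.4 38.4] 18.9
scene wing 75 mean [0.4937 0.2582 0.0548] z [0.0254 0.0619 0.0651] rect [495.6 262.3] [41.9 81.7] 86.6
scene blocktop 547 mean [0.4994 0.2569 0.0259] z [0.02   0.0263 0.0291] rect [488.7 215.8] [140.2  91.6] 85.4
scene case top 3235 mean [ 0.5917 -0.1698  0.0627] z [0.0584 0.0625 0.0671] rect [ 621.8 -178.3] [280.9 263.4] 19.7
scene green 890 mean [ 0.574  -0.1582  0.061 ] z [0.0537 0.0613 0.0641] rect [ 591.9 -189. ] [217.4 263.4] 19.7
scene lock 31 mean [ 0.6046 -0.2722  0.1069] z [0.1029 0.1079 0.1107] rect [ 605.1 -273.6] [ 7.9 41. ] 23.3[ WARN:0@0.557] global loadsave.cpp:1063 imwrite_ Unsupported depth image for selected encoder is fallbacked to CV_8U.
```

View pics/c1.png

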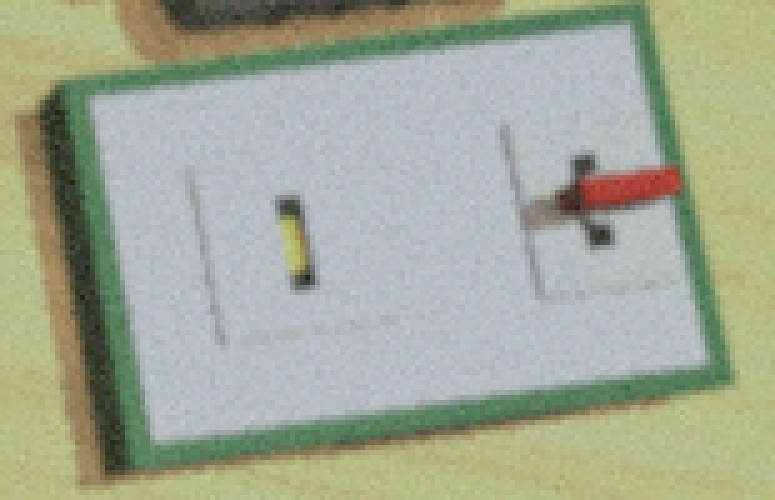

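```bash
cat >> h.py <<'E'
def plan(p,yaw):
    """shift (mm, tool axes) and rotvec from current pose to TCP p (m), tool down with tool x at yaw deg"""
    s=robot.read_state();q=s['tcp_rot'];A=R.from_quat([q[1],q[2],q[3],q[0]])
    B=R.from_euler('z',yaw,degrees=True)*R.from_euler('x',180,degrees=True)
    print('shift',(A.inv().apply(np.array(p)-s['position'])*1000).round(1),'rot',(A.inv()*B).as_rotvec().round(4))
def pix(cam,u,v,z):
    c=robot.get_calibration(cam);E=np.array(c['extrinsics']);r=E[:3,:3]@[(u-c['cx'])/c['fx'],(v-c['cy'])/c['fy'],1];o=E[:3,3]
    return o+r*(z-o[2])/r[2]
E
python3 - <<'E'
from h import *
plan([.495,.255,.15],176)
a=pix('top',390+290/5,180+205/5,.064);b=pix('top',390+303/5,180+282/5,.064);print(a,b,(a+b)/2)
m=np.array([.5757,-.1936]);t=np.radians(19.4);X=np.array([np.cos(t),np.sin(t)]);Y=np.array([-X[1],X[0]])
for q in (a,b,(a+b)/2): print('drive frame',(X@(q[:2]-m)).round(4),(Y@(q[:2]-m)).round(4))
E
```

```text
shift [ 556.6 -540.    81.3] rot [-0.     0.    -2.623]
[ 0.57612747 -0.14834622  0.064     ] [ 0.54447172 -0.15849146  0.064     ] [ 0.56029959 -0.15341884  0.064     ]
drive frame 0.0154 0.0425
drive frame -0.0178 0.0435
drive frame -0.0012 0.043
```

Request:
send_rows:
  commands: "556.6 -540 81 0 0 -2.623 -0.3;556.6 -540 81 0 0 -2.623 -0.3;556.6 -540 81 0 0 -2.623 -0.3;556.6 -540 81 0 0 -2.623 -0.3;556.6 -540 81 0 0 -2.623 -0.3;556.6 -540 81 0 0 -2.623 -0.3;556.6 -540 81 0 0 -2.623 -0.3;556.6 -540 81 0 0 -2.623 -0.3;556.6 -540 81 0 0 -2.623 -0.3;556.6 -540 81 0 0 -2.623 -0.3;556.6 -540 81 0 0 -2.623 -0.3;556.6 -540 81 0 0 -2.623 -0.3;556.6 -540 81 0 0 -2.623 -0.3;556.6 -540 81 0 0 -2.623 -0.3;556.6 -540 81 0 0 -2.623 -0.3;556.6 -540 81 0 0 -2.623 -0.3;556.6 -540 81 0 0 -2.623 -0.3;556.6 -540 81 0 0 -2.623 -0.3"
  grip_force: 40

```text
clock: 2.85
position: [0.495, 0.2547, 0.1504]
tcp_rot: [0.0, 0.036, 0.999, 0.0]
force: [-0.5, -0.4, -0.3]
gripper_width: 0.653
grasp_force: 0.0
```

```bash
python3 - <<'E'
from h import *
st();plan([.495,.255,.0335],176)
im,d=grab('scene');W=world('scene',d)
i2,d2=grab('top')
a=cv2.resize(im[180:280,320:450],None,fx=6,fy=6,interpolation=3)
cv2.imwrite('pics/s2.png',np.clip(a[:,:,::-1]*1.8,0,255).astype(np.uint8))
E
```

```text
{'clock': 2.85, 'q': [0.3289, 0.3527, -0.1396, 1.0783, -0.0, 0.4004], 'position': [0.495, 0.2547, 0.1504], 'tcp_rot': [0.0001, 0.0357, 0.9994, 0.0], 'force': [-0.5381, -0.4408, -0.2597], 'torque': [0.0085, -0.038, 0.0169], 'gripper_width': 0.6526, 'grasp_force': 0.0}
shift [  0.    0.2 116.9] rot [ 0.0001  0.0002 -0.0017]
```

View pics/s2.png

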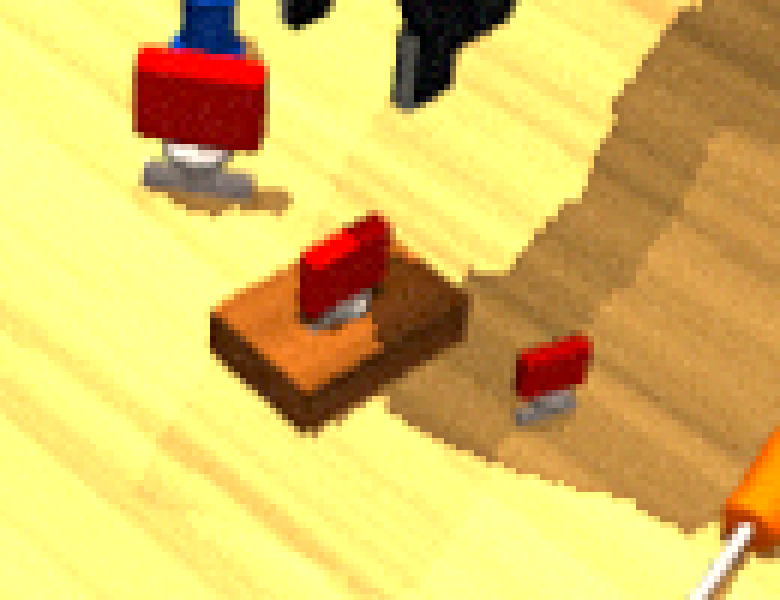

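The crop shows the gripper above the block, with the wing standing free at (345,270) and the large and small look-alikes to either side. I'll go down and grip.

Request:
send_rows:
  commands: "0 0 40 0 0 0 -0.3;0 0 80 0 0 0 -0.3;0 0 105 0 0 0 -0.3;0 0 116.5 0 0 0 -0.3;0 0 116.5 0 0 0 -0.3;0 0 116.5 0 0 0 1;0 0 116.5 0 0 0 1;0 0 116.5 0 0 0 1;0 0 116.5 0 0 0 1;0 0 116.5 0 0 0 1;0 0 116.5 0 0 0 1"
  grip_force: 60

```text
clock: 4.32
position: [0.4954, 0.2552, 0.0346]
tcp_rot: [0.001, 0.035, 0.999, 0.0]
force: [-0.5, -0.9, 6.7]
gripper_width: 0.131
grasp_force: 58.7
```

Request:
send_rows:
  commands: "0 0 -10 0 0 0 1;0 0 -30 0 0 0 1;0 0 -60 0 0 0 1;0 0 -110 0 0 0 1;0 0 -130 0 0 0 1;0 0 -130 0 0 0 1"

```text
clock: 5.08
position: [0.4957, 0.2553, 0.1655]
tcp_rot: [0.001, 0.035, 0.999, 0.001]
force: [0.0, -0.0, -1.2]
gripper_width: 0.128
grasp_force: 58.5
```

```bash
python3 - <<'E'
from h import *
s=st()
for cam in('scene','top'):
    im,d=grab(cam,cam+'3.png');W=world(cam,d)
    im=im.astype(int);p=np.array(s['position']);near=(np.linalg.norm(W-p,axis=-1)<.07)
    red=near&(im[...,0]>60)&(im[...,1]<45)&(im[...,2]<60)
    P=W[red];print(cam,len(P)); 
    if len(P)>4: print(P.mean(0).round(4),P.min(0).round(4),P.max(0).round(4))
    for t in('wing','lugs'):
        for r in robot.tip_of(t,cam)[:4]:
            if r['point'][2]>.08: print(t,np.round(r['point'],4),round(r['p'],2))
c=robot.get_calibration('scene');E=np.linalg.inv(np.array(c['extrinsics']));q=E[:3,:3]@p+E[:3,3]
u,v=int(c['cx']+c['fx']*q[0]/q[2]),int(c['cy']+c['fy']*q[1]/q[2]);print(u,v)
a=cv2.imread('pics/scene3.png')[v-50:v+50,u-65:u+65];cv2.imwrite('pics/s3.png',np.clip(cv2.resize(a,None,fx=6,fy=6,interpolation=3)*1.8,0,255).astype(np.uint8))
E
```

```text
{'clock': 5.075, 'q': [0.3294, 0.3436, -0.1111, 1.113, -0.0, 0.3992], 'position': [0.4957, 0.2553, 0.1655], 'tcp_rot': [0.0015, 0.0349, 0.9994, 0.0005], 'force': [0.0156, -0.0245, -1.1818], 'torque': [-0.0073, 0.0262, -0.044], 'gripper_width': 0.1282, 'grasp_force': 58.4612}
scene 67
[0.5106 0.2547 0.1817] [0.5    0.2471 0.1656] [0.5155 0.2593 0.1961]
wing [0.4914 0.2532 0.1823] 0.45
lugs [0.4961 0.2531 0.1418] 0.61
top 0
380 186
```

View pics/s3.png

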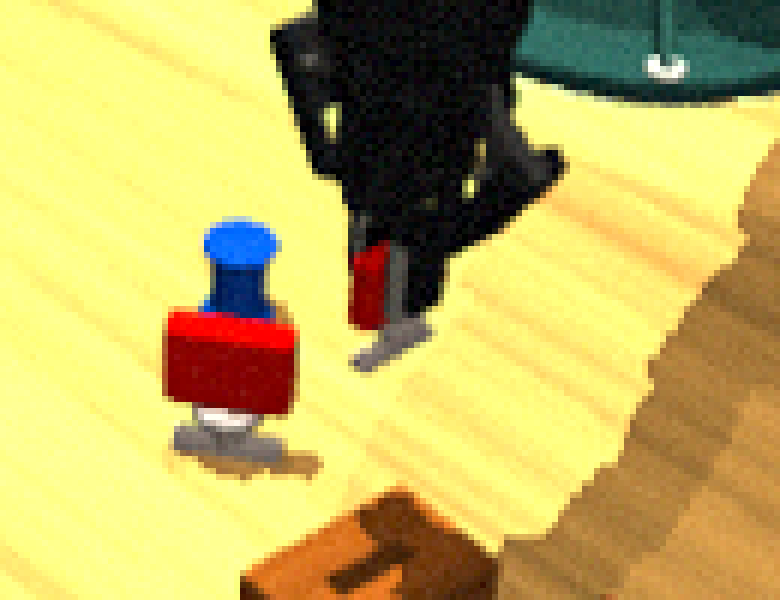

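The fastener is held in the gripper at crop (370,285), lugs visible at (390,345), and the block is empty. Next I'll compute the transfer move and recheck the slot.

```bash
python3 - <<'E'
from h import *
plan([.562,-.152,.13],199.4)
m=np.array([.5757,-.1936]);t=np.radians(19.4);X=np.array([np.cos(t),np.sin(t)]);Y=np.array([-X[1],X[0]])
for cam,box in(('top',(435,210,465,250)),('scene',(245,145,280,172))):
    im=cv2.imread(f'pics/{cam}1.png').astype(int)
    a,c,e,f=box; sub=im[c:f,a:e]; g=sub.max(-1)
    b,gg,r=sub[...,0],sub[...,1],sub[...,2]
    yel=(r>b+40); dark=(g<75)
    for n,mm in(('dark',dark),('yel',yel),('both',dark|yel)):
        v,u=np.nonzero(mm)
        if len(u)==0: print(cam,n,0);continue
        D=np.array([[X@(pix(cam,uu+a,vv+c,.064)[:2]-m),Y@(pix(cam,uu+a,vv+c,.064)[:2]-m)] for uu,vv in zip(u,v)])*1000
        print(cam,n,len(u),'mean',D.mean(0).round(1),'min',D.min(0).round(1),'max',D.max(0).round(1))
for c in('scene',):
    i=cv2.imread('pics/scene1.png')[130:195,195:305];cv2.imwrite('pics/c4.png',np.clip(cv2.resize(i,None,fx=7,fy=7,interpolation=3)*1.6,0,255).astype(np.uint8))
E
```

```text
shift [ -95.7 -401.1   33. ] rot [-3.000e-04 -1.600e-03 -4.084e-01]
top dark 41 mean [ 0.3 42.9] min [-19.2  38.7] max [18.1 48.9]
top yel 9 mean [ 0.2 44.3] min [-8.1 42.9] max [ 7.  45.5]
top both 50 mean [ 0.3 43.2] min [-19.2  38.7] max [18.1 48.9]
scene dark 28 mean [-1.6 61.1] min [-79.1  37.7] max [ 24. 130.]
scene yel 10 mean [-22.3  46.5] min [-87.8  40.7] max [12.8 54.6]
scene both 36 mean [-7.5 58.2] min [-87.8  37.7] max [ 24. 130.]
```

View pics/c4.png

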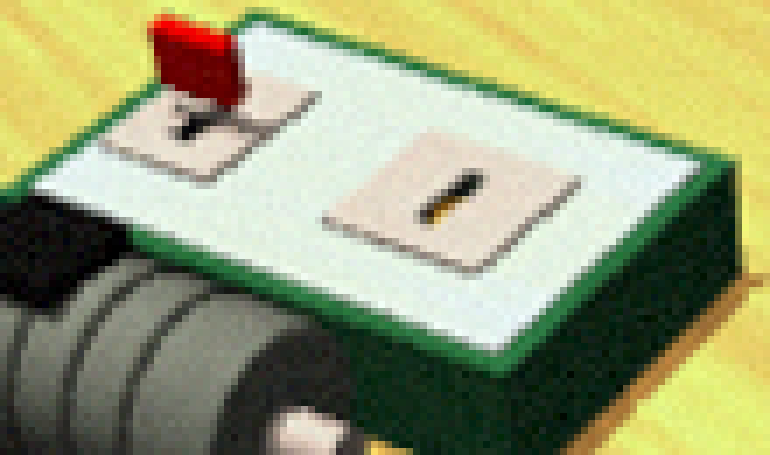

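The scene crop shows the plate with its slot at (450,197). The top view puts the slot at drive y ≈ 43–44, x ≈ 0. I'm moving above it.

Request:
send_rows:
  commands: "-95.7 -401 0 0 0 -0.4084 1;-95.7 -401 0 0 0 -0.4084 1;-95.7 -401 0 0 0 -0.4084 1;-95.7 -401 0 0 0 -0.4084 1;-95.7 -401 0 0 0 -0.4084 1;-95.7 -401 0 0 0 -0.4084 1;-95.7 -401 0 0 0 -0.4084 1;-95.7 -401 0 0 0 -0.4084 1;-95.7 -401 33 0 0 -0.4084 1;-95.7 -401 50 0 0 -0.4084 1;-95.7 -401 58 0 0 -0.4084 1;-95.7 -401 58 0 0 -0.4084 1;-95.7 -401 58 0 0 -0.4084 1"

```text
clock: 7.0
position: [0.5628, -0.1516, 0.1065]
tcp_rot: [0.0, -0.169, 0.986, -0.0]
force: [1.1, 0.3, -0.1]
gripper_width: 0.126
grasp_force: 58.7
```

```bash
python3 - <<'E'
from h import *
s=st()
plan([.562,-.152,.092],199.4)
t=np.radians(19.4);X=np.array([np.cos(t),np.sin(t)]);Y=np.array([-X[1],X[0]]);m=np.array([.5757,-.1936])
p=np.array(s['position'])[:2]-m;print('drive',X@p,Y@p)
for cam in('scene','top'):
    im,d=grab(cam,cam+'5.png')
    for n in('lugs','slot','wing'):
        for r in robot.tip_of(n,cam)[:3]: 
            w=np.array(r['point']); 
            if w[1]<0: print(cam,n,w.round(4),round(r['p'],2),'drv',(X@(w[:2]-m)).round(4),(Y@(w[:2]-m)).round(4))
a=cv2.imread('pics/scene5.png')[120:195,200:310];cv2.imwrite('pics/s5.png',np.clip(cv2.resize(a,None,fx=7,fy=7,interpolation=3)*1.8,0,255).astype(np.uint8))
E
```

```text
{'clock': 7.0, 'q': [-0.4029, 0.4235, -0.1514, 0.995, 0.0, -0.7417], 'position': [0.5628, -0.1516, 0.1065], 'tcp_rot': [0.0004, -0.1686, 0.9857, -0.0002], 'force': [1.1327, 0.3152, -0.105], 'torque': [-0.0081, -0.019, 0.012], 'gripper_width': 0.1255, 'grasp_force': 58.7439}
shift [ 0.9 -0.1 14.5] rot [-0.0006  0.0007  0.0003]
drive 0.0018128069112207004 0.04389587773777857
scene lugs [ 0.5637 -0.154   0.0838] 0.61 drv 0.0018 0.0413
scene wing [ 0.5619 -0.1549  0.1257] 0.66 drv -0.0002 0.0411
top lugs [ 0.5568 -0.1541  0.0819] 0.41 drv -0.0047 0.0435
top slot [ 0.5575 -0.1563  0.0688] 0.6 drv -0.0048 0.0412
top wing [ 0.5604 -0.1492  0.1193] 0.65 drv 0.0003 0.047
```

View pics/s5.png

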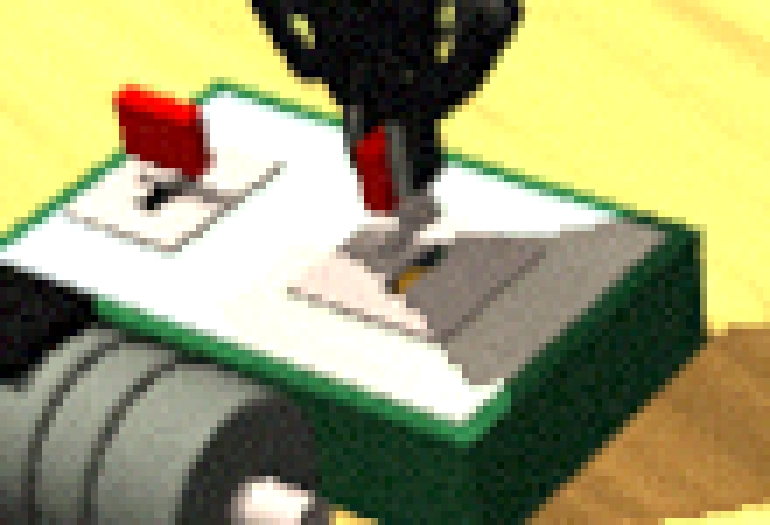

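The fastener hangs just above the slot, with the lugs at about (400,230) and the slot at (415,270). I'm lowering it gently.

Request:
send_rows:
  commands: "0.8 0 8 0 0 0 1;0.8 0 14 0 0 0 1;0.8 0 16 0 0 0 1;0.8 0 17 0 0 0 1;0.8 0 17 0 0 0 1"

```text
clock: 8.02
position: [0.5617, -0.152, 0.0888]
tcp_rot: [0.0, -0.169, 0.986, -0.0]
force: [-0.7, -0.8, -0.6]
gripper_width: 0.13
grasp_force: 58.7
```

Request:
send_rows:
  commands: "0 0 0.7 0 0 0 1;0 0 1.4 0 0 0 1;0 0 2 0 0 0 1;0 0 2 0 0 0 1"

```text
clock: 8.52
position: [0.5617, -0.1519, 0.0868]
tcp_rot: [-0.0, -0.169, 0.986, 0.0]
force: [-0.4, 0.5, -0.6]
gripper_width: 0.125
grasp_force: 58.7
```

Request:
send_rows:
  commands: "0 0 0.7 0 0 0 1;0 0 1.4 0 0 0 1;0 0 2 0 0 0 1;0 0 2 0 0 0 1"

```text
clock: 9.02
position: [0.5617, -0.152, 0.0847]
tcp_rot: [-0.0, -0.168, 0.986, 0.0]
force: [-0.8, 0.3, -0.8]
gripper_width: 0.129
grasp_force: 58.7
```

Request:
send_rows:
  commands: "0 0 1 0 0 0 1;0 0 2 0 0 0 1;0 0 3 0 0 0 1;0 0 4 0 0 0 1;0 0 4 0 0 0 1"

```text
clock: 9.65
position: [0.5618, -0.152, 0.0809]
tcp_rot: [0.0, -0.168, 0.986, -0.0]
force: [-0.2, 0.8, 1.8]
gripper_width: 0.132
grasp_force: 59.1
```

Request:
send_rows:
  commands: "0 0 1 0 0 0 1;0 0 2 0 0 0 1;0 0 3 0 0 0 1;0 0 4 0 0 0 1;0 0 4 0 0 0 1"

```text
clock: 10.28
position: [0.5618, -0.152, 0.0769]
tcp_rot: [0.0, -0.168, 0.986, -0.0]
force: [-2.1, 0.6, 6.7]
gripper_width: 0.132
grasp_force: 59.7
```

Request:
send_rows:
  commands: "0 0 1 0 0 0 1;0 0 2 0 0 0 1;0 0 2.8 0 0 0 1;0 0 2.8 0 0 0 1"

```text
clock: 10.78
position: [0.5618, -0.152, 0.0743]
tcp_rot: [0.0, -0.168, 0.986, -0.0]
force: [-2.2, 0.7, 9.2]
gripper_width: 0.127
grasp_force: 60.1
```

Request:
send_rows:
  commands: "0 0 0.5 0 0 0 1;0 0 0.5 0 0 0.1 1;0 0 0.5 0 0 0.2 1;0 0 0.5 0 0 0.3 1;0 0 0.5 0 0 0.3 1"

```text
clock: 11.4
position: [0.5623, -0.1523, 0.0741]
tcp_rot: [0.001, -0.019, 1.0, -0.0]
force: [0.2, 0.5, 10.0]
gripper_width: 0.126
grasp_force: 60.2
```

```bash
python3 -c "
from h import *
st()"
```

```text
{'clock': 11.4, 'q': [-0.4043, 0.4483, -0.2061, 0.9148, -0.0, -0.4413], 'position': [0.5623, -0.1523, 0.0741], 'tcp_rot': [0.0007, -0.0185, 0.9998, -0.0004], 'force': [0.192, 0.4679, 9.9615], 'torque': [-0.0346, 0.0429, 0.0133], 'gripper_width': 0.1258, 'grasp_force': 60.1677}
```

Request:
send_rows:
  commands: "0 0 0 0 0 0.12 1;0 0 0 0 0 0.24 1;0 0 0 0 0 0.36 1;0 0 0 0 0 0.48 1;0 0 0 0 0 0.6 1;0 0 0 0 0 0.6 1"

```text
clock: 12.15
position: [0.5624, -0.1523, 0.0741]
tcp_rot: [0.001, 0.278, 0.961, -0.0]
force: [0.1, -1.1, 10.5]
gripper_width: 0.133
grasp_force: 60.2
```

```bash
python3 -c "
from h import *
st()"
```

```text
{'clock': 12.15, 'q': [-0.4043, 0.4482, -0.206, 0.9147, -0.0001, 0.159], 'position': [0.5624, -0.1523, 0.0741], 'tcp_rot': [0.0009, 0.2779, 0.9606, -0.0002], 'force': [0.0594, -1.1176, 10.451], 'torque': [-0.0991, -0.0022, -0.0016], 'gripper_width': 0.1333, 'grasp_force': 60.17}
```

Request:
send_rows:
  commands: "0 0 0 0 0 0.12 1;0 0 0 0 0 0.24 1;0 0 0 0 0 0.36 1;0 0 0 0 0 0.48 1;0 0 0 0 0 0.6 1;0 0 0 0 0 0.67 1;0 0 0 0 0 0.67 1"

```text
clock: 13.02
position: [0.5623, -0.1527, 0.0741]
tcp_rot: [0.001, 0.578, 0.816, -0.0]
force: [-1.0, -2.9, 9.4]
gripper_width: 0.125
grasp_force: 60.2
```

```bash
python3 -c "
from h import *
st()"
```

```text
{'clock': 13.025, 'q': [-0.4045, 0.4483, -0.206, 0.9147, -0.001, 0.8282], 'position': [0.5623, -0.1527, 0.0741], 'tcp_rot': [0.001, 0.5781, 0.816, -0.0003], 'force': [-0.9624, -2.8571, 9.3658], 'torque': [-0.6385, 0.2351, -0.0217], 'gripper_width': 0.1247, 'grasp_force': 60.1798}
```

Request:
send_rows:
  commands: "0 0 -1 0 0 0 1;0 0 -2 0 0 0 1;0 0 -3 0 0 0 1;0 0 -4 0 0 0 1;0 0 -4.5 0 0 0 1;0 0 -4.5 0 0 0 1"

```text
clock: 13.78
position: [0.5622, -0.1526, 0.0782]
tcp_rot: [0.001, 0.578, 0.816, -0.0]
force: [2.0, -4.8, 4.1]
gripper_width: 0.128
grasp_force: 59.3
```

```bash
python3 -c "
from h import *
st()"
```

```text
{'clock': 13.775, 'q': [-0.4045, 0.4449, -0.1993, 0.9253, -0.0008, 0.8272], 'position': [0.5622, -0.1526, 0.0782], 'tcp_rot': [0.0007, 0.5776, 0.8163, -0.0002], 'force': [1.9892, -4.7583, 4.1472], 'torque': [-1.2426, -0.3196, 0.0079], 'gripper_width': 0.1281, 'grasp_force': 59.2801}
```

Request:
send_rows:
  commands: "0 0 -0.5 0 0 0 1;0 0 -1 0 0 0 1;0 0 -1.5 0 0 0 1;0 0 -1.5 0 0 0 1"

```text
clock: 14.28
position: [0.5621, -0.1525, 0.0796]
tcp_rot: [0.001, 0.578, 0.816, -0.0]
force: [2.2, -5.4, 2.3]
gripper_width: 0.124
grasp_force: 59.0
```

Request:
send_rows:
  commands: "0 0 -0.4 0 0 0 1;0 0 -0.8 0 0 0 1;0 0 -0.8 0 0 0 1"

```text
clock: 14.65
position: [0.5621, -0.1525, 0.0801]
tcp_rot: [0.0, 0.578, 0.816, -0.0]
force: [2.7, -5.7, -0.6]
gripper_width: 0.129
grasp_force: 58.8
```

```bash
python3 -c "
from h import *
st()"
```

```text
{'clock': 14.65, 'q': [-0.4044, 0.4435, -0.1959, 0.9306, -0.0007, 0.8272], 'position': [0.5621, -0.1525, 0.0801], 'tcp_rot': [0.0005, 0.5776, 0.8163, -0.0003], 'force': [2.7129, -5.7418, -0.6099], 'torque': [-1.3404, -0.6427, -0.0834], 'gripper_width': 0.1291, 'grasp_force': 58.7719}
```

Request:
send_rows:
  commands: "0 0 0 0 0 0 0.3;0 0 0 0 0 0 0;0 0 0 0 0 0 -0.3;0 0 0 0 0 0 -0.3;0 0 -15 0 0 0 -0.3;0 0 -40 0 0 0 -0.3;0 0 -90 0 0 0 -0.3;0 0 -140 0 0 0 -0.3;0 0 -140 0 0 0 -0.3"

```text
clock: 15.78
position: [0.5631, -0.1525, 0.225]
tcp_rot: [0.003, 0.577, 0.816, 0.001]
force: [0.1, 1.0, 0.1]
gripper_width: 0.652
grasp_force: 0.0
```

```bash
python3 - <<'E'
from h import *
s=st()
t=np.radians(19.4);X=np.array([np.cos(t),np.sin(t)]);Y=np.array([-X[1],X[0]]);m=np.array([.5757,-.1936])
for cam in('scene','top'):
    im,d=grab(cam,cam+'6.png');W=world(cam,d);im=im.astype(int)
    dx=(W[...,:2]-m)@X;dy=(W[...,:2]-m)@Y
    red=(abs(dx)<.05)&(abs(dy-.045)<.045)&(W[...,2]>.07)&(W[...,2]<.13)&(im[...,0]>60)&(im[...,1]<45)&(im[...,2]<60)
    P=W[red];print(cam,len(P))
    if len(P)>4:
        zt=np.percentile(P[:,2],95);rc=cv2.minAreaRect((P[:,:2]*1000).astype(np.float32))
        print(P.mean(0).round(4),'ztop',zt.round(4),rc,'drv',dx[red].min().round(3),dx[red].max().round(3),dy[red].min().round(3),dy[red].max().round(3))
a=cv2.imread('pics/scene6.png')[120:200,190:310];cv2.imwrite('pics/s6.png',np.clip(cv2.resize(a,None,fx=6,fy=6,interpolation=3)*1.8,0,255).astype(np.uint8))
E
```

```text
{'clock': 15.775, 'q': [-0.4042, 0.3613, 0.0803, 1.283, 0.0001, 0.8272], 'position': [0.5631, -0.1525, 0.225], 'tcp_rot': [0.0033, 0.5775, 0.8164, 0.0008], 'force': [0.111, 0.9586, 0.1485], 'torque': [0.0038, 0.0247, 0.0723], 'gripper_width': 0.6518, 'grasp_force': 0.0}
scene 115
[ 0.5644 -0.1492  0.0954] ztop 0.1085 ((563.962890625, -150.99305725097656), (12.00114631652832, 41.05582809448242), 25.045076370239258) drv -0.005 0.008 0.023 0.065
top 82
[ 0.5609 -0.1482  0.1067] ztop 0.1099 ((561.59619140625, -149.4364013671875), (10.55548095703125, 38.89641189575195), 16.512615203857422) drv -0.003 0.007 0.027 0.066
```

View pics/s6.png

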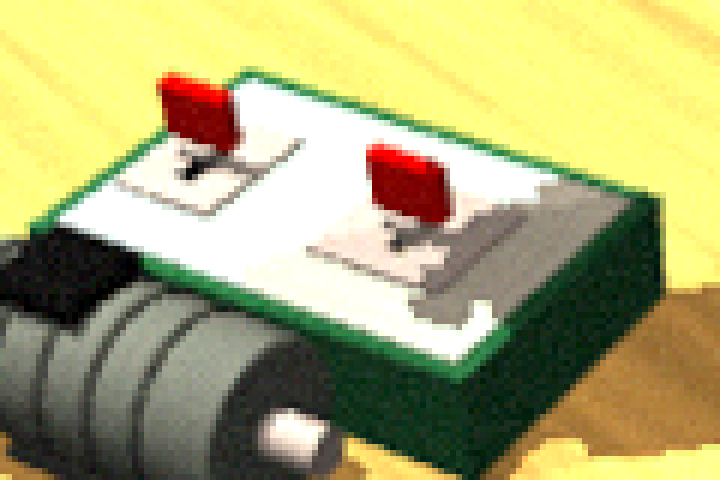

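The fastener at (408,185) stands upright like its locked neighbour at (200,112). It has the same orientation, and its top is at about 107 mm against 107.5 mm. I'm handing in.

```bash
python3 -c "
from h import *
print(robot.sign_off())"
```

```text
the job is handed in; nothing more can be done
None
```

The fastener is in the drive's slot, turned a quarter turn clockwise, sprung up into its locked detent and let go; the peak push I read was about 11 N, and the job was handed in at about 16 s.

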